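# Refit the round plate on the plaster vibrator

## Task

Put the round plate with the two large holes (the orange one) back on the plaster vibrator: pick it up by its black grip bar, turn it so that its holes line up with the two studs, and lower it, without dropping it, until it lies flat on the pad, then let go. Leave the blue plate and the plaster cast where they are.

Things in the scene. Friction and masses are not known exactly. Their poses are not given: they have to be found in the camera images.
- plate_grip (a point): Plate to fit: flat orange disc 150 mm wide, 8 mm thick, rim 10 mm high, 0.3 to 0.6 kg. On its centre a black grip bar, 18 mm wide (plate x), 44 mm long (y), from 8 to 52 mm above the underside. Two 30 mm through holes on its y axis, 48 mm each side of the centre, in line with the bar. Point: bar centre, 30 mm above the underside; z up.
- seat (a point): Fixed plaster vibrator: white housing 170 (x) by 180 mm (y), 55 mm high, black pad 120 mm wide on top. Point: centre of the pad's top, 60 mm above the bench, where the plate's underside centre belongs; z up. Two brass studs on its y axis, 48 mm each side: 14 mm thick up to 18 mm, then a cone to a 6 mm tip 30 mm above the pad. Either hole fits either stud.
- spare_grip (a point): Plate of another machine, to be left alone: same disc and black grip bar, but blue and with four small 10 mm holes that do not take the studs. Point: centre of its grip bar, 30 mm above its underside.
- cast_center (a point): Plaster cast of a dental arch, to be left alone: lilac block 60 (x) by 66 mm (y), 20 mm high, with a ridge of pink gum and white teeth up to 39 mm. Point: 20 mm above its underside, on its centre line.

How it is judged:
By the outcome, as a careful person would: the job done as asked, in the order asked, and still so for the second after the job is handed in, with the robot touching nothing.
It also fails if it takes over 38 s, if anything falls off the work surface, if the arm or the gripper's body presses on something with over 40 N, if the wrist force passes 120 N, or if a joint passes its speed limit or range.

## Robot

A 6-joint arm with a two-finger parallel gripper is mounted at the origin on the work surface. World frame = base frame: x ahead of the robot, y to its left, z up, the work surface at z = 0. Lengths are in m, angles in degrees, forces in N, time in s.
With the tool pointing down it reaches from about 0.3 to 0.75 m from the base axis. Payload 8.5 kg.
Tool frame: the origin (TCP) lies at the very end of the fingers, on their centre line; the grasp point (between the pads) lies 19 mm behind it (env.tcp_to_grasp is the distance from the TCP to the grasp point, in m); z points along the fingers, y is the line along which they close (so a half turn about z gives the same grasp; the last joint's range is limited). The gripper opens to 85 mm and grips with 20 to 120 N. Pads are 22 mm wide; open, the fingers measure 114 mm over their backs; the gripper's body (76 mm by 85 mm) begins 54 mm behind the grasp point. The pads swing forward as they close: fully open they stand 13 mm farther back than shut.
Start: joints at [60.029, 21.807, 74.336, -0, 83.858, -12.336], TCP at [0.167, 0.524, 0.231] pointing down, gripper open.
Joint ranges: [-178.18, 178.18], [-50.72, 133.34], [12.68, 142.11], [-81.47, 261.47], [9.98, 163.14], [-165.26, 165.26]. Speed limits (degrees/s): [136.94, 136.94, 180, 180, 180, 180].

## Interface

Orientations are given as a 3x3 rotation matrix whose columns are the frame's x, y, z axes.
In Python, from rig import status, get_image, env gives the robot as it stands.
- The arm moves only by the shell command python3 -m handwheel 'ROWS' [FORCE]. ROWS is text: rows parted by semicolons, each of 7 numbers parted by spaces: the shift along the world's x, y, z in cm, then the turn, a rotation vector about the world's x, y, z in degrees, then the opening, from 0 (shut) to 1 (fully open). In form: dx dy dz wx wy wz gripper; .... A call has 1 to 8 rows; each row is the pose to reach, as a shift and turn from the pose commanded when the call began; what a row does not reach only later rows make up. A row lasts 1/12 s, in which the tool goes at most 41.7 mm and 7.16 degrees, less where a joint would pass 70% of its speed; a pose out of reach is approached as far as the arm can. A call with a gripper value outside its range is refused whole. The fingers move at their own pace and stop on an object; FORCE is the grip in N (left out, the last holds). Time passes only in rows, so rows that repeat a pose let the fingers close. It gives the time, the measured TCP pose, the force, the opening and the grip force at its end, in the units of the state.
- status.observe(): the state, without advancing time (a new reading comes with each control period).
- get_image(name): name is "scene" or "top" or "wrist"; returns a dict with "color" (384x512x3 uint8, red, green, blue), "vertical_fov" (degrees; the focal length in pixels is half the picture's height over the tangent of half this angle, whatever the lens; pixels are square), "cx", "cy" (the principal point, pixels), "k1" (the pictures are not rectified: a ray, as slopes to the right and down, at radius r is drawn at 1 + k1 r^2 times it, then the intrinsics apply), "xyz" and "orientation" of the camera in the world. Camera axes: x right, y down, z forward; pixel columns grow to the right and rows downward; lengths in m; the calibration is good to about 2 mm. A picture is of the moment at which its call begins. There is no depth.
- env.close_job(): hands the job in; it is judged then, once.
The state is a dict: "time_s": time; "q": joint angles; "qvel": joint speeds; "joint_efforts": joint torques, N m; "position": TCP position; "tool_rot": TCP orientation; "ft_force": force on the tool from outside, world axes, zero at the start; "wrist_torque": the same for the moment, N m; "grip_width": finger opening in m; "gripper_force": force on a finger pad.
Only numpy, scipy, OpenCV 4.12 (cv2) and the standard library are available. Lean on these libraries where they do the work, as an engineer would, in place of code of your own. Each camera call takes 0.05 s, during which the arm holds its last target. There are 200 camera calls.

## Working session

There is one attempt and no reset: what is moved stays moved. The work goes in short steps, Python scripts to look and compute and a shell command to move; the robot and the scene stay as the last step left them, time stands still between calls to the robot, and variables do not carry over. Pictures are saved under pics/ and viewed, at most 10 in all, crops included, and the job is handed in when it is done.

```bash
mkdir -p pics; ls; python3 - <<'E'
from rig import status,get_image,env
import cv2,numpy as np
ims=[]
for n in("top","scene"):
    r=get_image(n);c=r.pop("color");print(n,r)
    cv2.imwrite(f"pics/{n}0.png",c[:,:,::-1])
s=status.observe();print(s["time_s"],s["position"],s["tool_rot"],env.tcp_to_grasp)
E
```

```text
pics
top {'vertical_fov': 50.99259017274901, 'cx': 252.0386397500552, 'cy': 195.20657248415375, 'k1': -0.02996056169231198, 'xyz': array([ 0.50026068, -0.00475269,  1.07129094]), 'orientation': array([[-0.00597269, -0.99536519,  0.09598159],
       [-0.99993499,  0.0068771 ,  0.00909465],
       [-0.00971257, -0.09592103, -0.99534156]])}
scene {'vertical_fov': 51.3855485256159, 'cx': 259.3840448816129, 'cy': 184.4192068130318, 'k1': 0.0037059069115153126, 'xyz': array([ 1.02092619, -0.1490762 ,  0.86239638]), 'orientation': array([[ 0.32425091,  0.80341799, -0.4993805 ],
       [ 0.94597045, -0.27601103,  0.17016996],
       [-0.00111692, -0.52757696, -0.8495065 ]])}
0.1 [0.1664967  0.52390908 0.23077992] [[-9.52994256e-01  3.02987593e-01 -6.82169168e-04]
 [ 3.02988207e-01  9.52993630e-01 -1.13521789e-03]
 [ 3.06145936e-04 -1.28854534e-03 -9.99999123e-01]] 0.0187
```

View pics/top0.png

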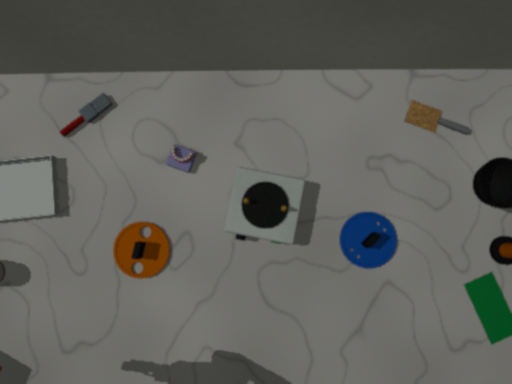

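View pics/scene0.png

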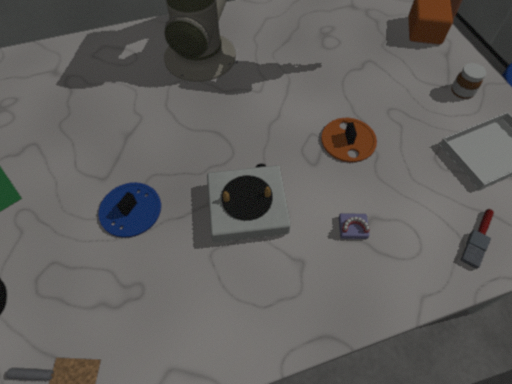

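The top view shows the orange plate at (142,250) with holes near (146,232) and (138,268). The vibrator pad is at (265,204), with studs near (247,201) and (284,208). The blue plate is at (368,240) and the cast at (181,158).

```bash
cat > h.py <<'E'
import cv2,numpy as np
from rig import status,get_image,env
def cast(r,uv,z):
    f=192/np.tan(np.radians(r["vertical_fov"]/2))
    K=np.array([[f,0,r["cx"]],[0,f,r["cy"]],[0,0,1.]])
    p=cv2.undistortPoints(np.array(uv,float).reshape(-1,1,2),K,np.array([r["k1"],0,0,0.])).reshape(-1,2)
    d=np.c_[p,np.ones(len(p))]@r["orientation"].T
    return r["xyz"]+d*((z-r["xyz"][2])/d[:,2])[:,None]
def blobs(m,amin,amax):
    n,l,s,c=cv2.connectedComponentsWithStats(m.astype(np.uint8))
    return [(c[i],s[i,4]) for i in range(1,n) if amin<=s[i,4]<=amax]
def orange(c):
    h=cv2.cvtColor(c,cv2.COLOR_RGB2HSV);return (h[...,0]<16)&(h[...,1]>170)&(h[...,2]>60)
def brass(c):
    h=cv2.cvtColor(c,cv2.COLOR_RGB2HSV);return (h[...,0]>8)&(h[...,0]<28)&(h[...,1]>90)&(h[...,2]>60)
def ang(p,q): d=q-p;return np.degrees(np.arctan2(d[1],d[0]))
E
python3 - <<'E'
from h import *
for n,box,sb in(("top",(105,180,215,285),(225,305,170,240)),("scene",(310,385,110,170),(205,290,165,235))):
    r=get_image(n);c=r["color"]
    x0,x1,y0,y1=box;m=orange(c[y0:y1,x0:x1])
    cs,_=cv2.findContours(m.astype(np.uint8),cv2.RETR_EXTERNAL,cv2.CHAIN_APPROX_NONE)
    k=max(cs,key=cv2.contourArea);e=cv2.fitEllipse(cv2.convexHull(k));print(n,"disc",cast(r,[np.array(e[0])+[x0,y0]],.01),e)
    f=np.zeros_like(m,np.uint8);cv2.drawContours(f,[k],-1,1,-1)
    g=c[y0:y1,x0:x1]
    hol=(f>0)&(cv2.cvtColor(g,cv2.COLOR_RGB2HSV)[...,1]<90)&(g.max(2)>85)
    b=blobs(hol,15,300);print([(q+[x0,y0],a) for q,a in b])
    if len(b)==2: w=cast(r,[q+[x0,y0] for q,a in b],.008 if n=="top" else .008);print(w,w.mean(0),ang(*w[:,:2]))
    x0,x1,y0,y1=sb;g=c[y0:y1,x0:x1];b=blobs(brass(g),4,200);print([(q+[x0,y0],a) for q,a in b])
    if len(b)==2: w=cast(r,[q+[x0,y0] for q,a in b],.08);print("studs",w,w.mean(0),ang(*w[:,:2]))
    dk=blobs(g.max(2)<60,300,5000);print("pad",[(a,cast(r,[q+[x0,y0]],.06)) for q,a in dk])
E
```

```text
top disc [[0.46105674 0.29730481 0.01      ]] ((36.1497688293457, 34.56747817993164), (54.81954574584961, 56.10235595703125), 48.24821090698242)
[(array([146.77966102, 231.55932203]), np.int32(59)), (array([138.25714286, 267.35714286]), np.int32(70))]
[[0.50818493 0.28376958 0.008     ]
 [0.41464785 0.30468912 0.008     ]] [0.46141639 0.29422935 0.008     ] 167.39327560392755
[(array([245., 200.]), np.int32(21)), (array([283.09090909, 207.90909091]), np.int32(22))]
studs [[ 0.58407096  0.02177135  0.08      ]
 [ 0.56386802 -0.0720494   0.08      ]] [ 0.57396949 -0.02513903  0.08      ] -102.15225301410138
pad [(np.int32(1665), array([[ 0.57374317, -0.02805278,  0.06      ]]))]
scene disc [[0.46271446 0.29594812 0.01      ]] ((38.54729461669922, 29.416194915771484), (41.90833282470703, 53.828102111816406), 101.08075714111328)
[(array([342.46666667, 125.66666667]), np.int32(30)), (array([351.52272727, 153.75      ]), np.int32(44))]
[[0.41213357 0.30207298 0.008     ]
 [0.50752157 0.28352864 0.008     ]] [0.45982757 0.29280081 0.008     ] -11.001615080349138
[(array([267.81081081, 190.97297297]), np.int32(37)), (array([226.1  , 195.575]), np.int32(40))]
studs [[ 0.5839229   0.02014212  0.08      ]
 [ 0.56464494 -0.07342231  0.08      ]] [ 0.57428392 -0.0266401   0.08      ] -101.64226014057644
pad [(np.int32(1722), array([[ 0.5739796 , -0.02925675,  0.06      ]]))]
```

```bash
python3 -m handwheel '3.5 -2.7 0 0 0 1 1;7 -5.4 0 0 0 2 1;10.5 -8.2 0 0 0 3 1;14 -10.9 0 0 0 4 1;17.5 -13.6 0 0 0 5 1;21 -16.4 0 0 0 5.6 1;24.5 -19.1 0 0 0 5.6 1;27.5 -21.5 0 0 0 5.6 1' 60
python3 -m handwheel '1.9 -1.4 -2 0 0 0 1;1.9 -1.4 -4 0 0 0 1;1.9 -1.4 -5 0 0 0 1;1.9 -1.4 -5 0 0 0 1;1.9 -1.4 -5 0 0 0 1'
python3 - <<'E'
from h import *
r=get_image("wrist");cv2.imwrite("pics/w1.png",r["color"][:,:,::-1]);print({k:v for k,v in r.items() if k!="color"})
E
```

```text
time_s: 0.87
position: [0.4306, 0.3173, 0.2313]
tool_rot: [[-0.978, 0.209, -0.0], [0.209, 0.978, 0.0], [0.0, 0.0, -1.0]]
ft_force: [0.5, 1.5, 0.1]
grip_width: 0.0851
gripper_force: 0.0
time_s: 1.28
position: [0.4482, 0.3049, 0.1813]
tool_rot: [[-0.978, 0.208, -0.001], [0.208, 0.978, -0.0], [0.001, -0.0, -1.0]]
ft_force: [0.3, -1.4, 0.6]
grip_width: 0.0853
gripper_force: 0.0
{'vertical_fov': 62.76739595525329, 'cx': 258.6483695955937, 'cy': 189.85716743697193, 'k1': -0.05976841570165122, 'xyz': array([0.37636582, 0.32097121, 0.32360041]), 'orientation': array([[ 2.08552309e-01,  9.37279368e-01,  2.79308649e-01],
       [ 9.78011083e-01, -2.00014438e-01, -5.90639199e-02],
       [ 5.06368977e-04,  2.85484871e-01, -9.58383082e-01]])}
```

View pics/w1.png

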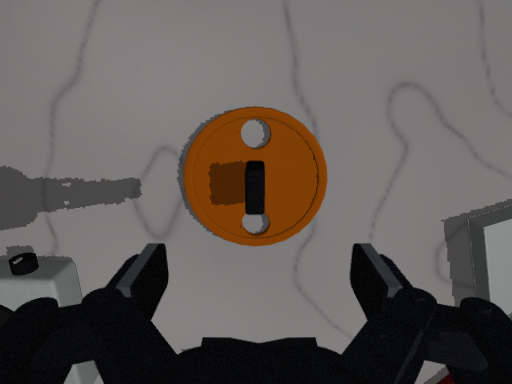

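The wrist view shows the plate centred at about (256,176). Its bar is at (255,187), upright between the open fingers, and the holes are at (256,133) and (256,222).

```bash
python3 - <<'E'
from h import *
r=get_image("wrist");c=r["color"];m=orange(c).astype(np.uint8);m[250:]=0
cs,_=cv2.findContours(m,cv2.RETR_EXTERNAL,cv2.CHAIN_APPROX_NONE)
k=max(cs,key=cv2.contourArea);e=cv2.fitEllipse(cv2.convexHull(k))
print("disc",cast(r,[e[0]],.01),e)
f=np.zeros_like(m);cv2.drawContours(f,[k],-1,1,-1)
bk=(c.max(2)<45)&(f>0)
b=[q for q,a in blobs(bk,200,4000)];print(b)
top=np.argwhere(bk[155:200,235:275])+[155,235]
# bar top face: side edges at z=.052
L=[];
for y in(165,172,180):
    x=np.where(bk[y,235:275])[0]+235;L+=[(x.min(),y),(x.max()+1,y)]
w=cast(r,L,.052);print(L,w)
mid=(w[::2]+w[1::2])/2;print(mid,ang(mid[0,:2],mid[2,:2]))
s=status.observe();print(s["position"],np.degrees(np.arctan2(s["tool_rot"][1,1],s["tool_rot"][0,1])))
hol=(f>0)&(cv2.cvtColor(c,cv2.COLOR_RGB2HSV)[...,1]<90)&(c.max(2)>85)
h1=[q for q,a in blobs(hol,150,1500)];w=cast(r,h1,.008);print("holes",h1,w,w.mean(0),ang(*w[:2,:2]))
E
```

```text
disc [[0.45233662 0.30108901 0.01      ]] ((254.52989196777344, 175.36099243164062), (138.40248107910156, 142.7583770751953), 92.6077880859375)
[array([253.94328358, 186.91044776])]
[(np.int64(246), 165), (np.int64(264), 165), (np.int64(244), 172), (np.int64(264), 172), (np.int64(244), 180), (np.int64(264), 180)] [[0.43140535 0.2984032  0.052     ]
 [0.43471814 0.31393482 0.052     ]
 [0.43722264 0.29527636 0.052     ]
 [0.44092744 0.31264387 0.052     ]
 [0.4443887  0.29365251 0.052     ]
 [0.4481208  0.31114868 0.052     ]]
[[0.43306174 0.30616901 0.052     ]
 [0.43907504 0.30396012 0.052     ]
 [0.44625475 0.3024006  0.052     ]] -15.941304219400687
[0.44850433 0.3052991  0.1822732 ] 77.99546461625538
holes [array([251.63273453, 132.69461078]), array([251.86604361, 222.12772586])] [[0.40940586 0.30741116 0.008     ]
 [0.50315824 0.28709569 0.008     ]] [0.45628205 0.29725342 0.008     ] -12.22655744361964
```

```bash
python3 - <<'E'
from h import *
r=get_image("wrist");c=r["color"];print(r["xyz"])
g=c[100:255,175:335];cv2.imwrite("pics/w2.png",cv2.resize(g[:,:,::-1],None,fx=3.5,fy=3.5,interpolation=0))
bk=(c.max(2)<35);x=[y for y in range(140,240) if bk[y,248:262].mean()>.6];print(x[0],x[-1])
print(cast(r,[(255,x[0])],.008),cast(r,[(255,x[-1]+1)],.052))
m=orange(c).astype(np.uint8);m[250:]=0;ys,xs=np.where(m);o=(xs>170)&(xs<340)&(ys>90);ys,xs=ys[o],xs[o]
print(xs.min(),xs.max(),ys.min(),ys.max());print(cast(r,[(255,ys.min())],.0),cast(r,[(255,ys.max()+1)],.01),cast(r,[(xs.min(),175),(xs.max()+1,175)],.01))
print(status.observe()["position"])
E
```

```text
[0.37628373 0.32121705 0.32447712]
161 213
[[0.4384107  0.30479578 0.008     ]] [[0.47849174 0.29654946 0.052     ]]
183 325 106 244
[[0.38521314 0.31620398 0.        ]] [[0.53000934 0.28501131 0.01      ]] [[0.43679103 0.22914986 0.01      ]
 [0.46756129 0.37346413 0.01      ]]
[0.44845357 0.30534248 0.18234248]
```

View pics/w2.png

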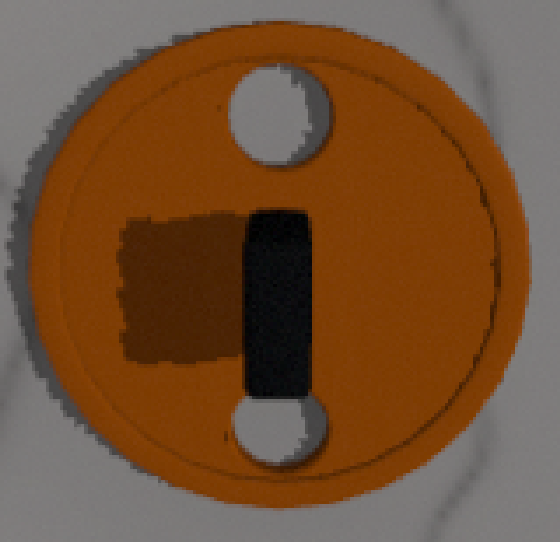

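The crop shows the bar centred between the two holes and parallel to their line.

```bash
python3 -m handwheel '0.5 -0.3 -2 0 0 0 1;1 -0.6 -4.5 0 0 0 1;1 -0.6 -7 0 0 0 1;1 -0.6 -9.5 0 0 0 1;1 -0.6 -12 0 0 0 1;1 -0.6 -13.5 0 0 0 1;1 -0.6 -14 0 0 0 1;1 -0.6 -14 0 0 0 1'
python3 -m handwheel '0 0 -1 0 0 0 1;0 0 -2 0 0 0 1;0 0 -2.6 0 0 0 1;0 0 -2.6 0 0 0 1;0 0 -2.6 0 0 0 1'
```

```text
time_s: 2.1
position: [0.4581, 0.2991, 0.041]
tool_rot: [[-0.978, 0.208, -0.001], [0.208, 0.978, -0.0], [0.001, -0.0, -1.0]]
ft_force: [-0.4, 0.3, 0.8]
grip_width: 0.0851
gripper_force: 0.0
time_s: 2.52
position: [0.4582, 0.2989, 0.0152]
tool_rot: [[-0.978, 0.209, -0.0], [0.209, 0.978, -0.0], [0.0, -0.0, -1.0]]
ft_force: [0.3, 0.0, 0.2]
grip_width: 0.0854
gripper_force: 0.0
```

```bash
python3 -m handwheel '0 0 0 0 0 0 0.6;0 0 0 0 0 0 0.4;0 0 0 0 0 0 0.2;0 0 0 0 0 0 0.1;0 0 0 0 0 0 0;0 0 0 0 0 0 0;0 0 0 0 0 0 0;0 0 0 0 0 0 0' 70
python3 -m handwheel '0 0 0 0 0 0 0;0 0 0 0 0 0 0;0 0 0 0 0 0 0;0 0 0 0 0 0 0;0 0 0 0 0 0 0'
```

```text
time_s: 3.18
position: [0.4584, 0.2989, 0.0156]
tool_rot: [[-0.978, 0.208, 0.0], [0.208, 0.978, 0.0], [-0.0, 0.0, -1.0]]
ft_force: [-0.8, -1.6, 4.3]
grip_width: 0.0171
gripper_force: 69.4
time_s: 3.6
position: [0.4584, 0.2989, 0.0156]
tool_rot: [[-0.978, 0.209, 0.0], [0.209, 0.978, 0.0], [-0.0, 0.0, -1.0]]
ft_force: [-0.8, -0.5, 5.2]
grip_width: 0.017
gripper_force: 69.4
```

Gripped at a width of 17 mm. I'll lift it, then carry and turn it.

```bash
python3 -m handwheel '0 0 0.5 0 0 0 0;0 0 1.5 0 0 0 0;0 0 3.5 0 0 0 0;0 0 6 0 0 0 0;0 0 8.5 0 0 0 0;0 0 11 0 0 0 0;0 0 12.5 0 0 0 0;0 0 13 0 0 0 0'
python3 -m handwheel '0.5 -1.2 0 0 0 -4 0;1 -3 0 0 0 -9 0;2 -5.5 0 0 0 -15 0;3 -8 0 0 0 -21 0;4 -10.5 0 0 0 -27 0;5 -13 0 0 0 -33 0;5.7 -15 0 0 0 -38 0;6 -16 0 0 0 -42 0'
python3 - <<'E'
from h import *
r=get_image("top");cv2.imwrite("pics/t2.png",r["color"][100:320,80:400,::-1])
E
```

```text
time_s: 4.27
position: [0.4589, 0.2993, 0.1483]
tool_rot: [[-0.978, 0.208, 0.004], [0.208, 0.978, 0.002], [-0.004, 0.002, -1.0]]
ft_force: [0.3, 0.7, -1.7]
grip_width: 0.017
gripper_force: 68.5
time_s: 4.93
position: [0.5187, 0.1366, 0.1446]
tool_rot: [[-0.582, 0.813, -0.001], [0.813, 0.582, -0.001], [0.0, -0.001, -1.0]]
ft_force: [0.4, 0.4, -3.1]
grip_width: 0.0172
gripper_force: 68.6
```

```bash
python3 -m handwheel '0.4 -1.2 0 0 0 -4 0;1 -3 0 0 0 -9 0;1.8 -5.5 0 0 0 -15 0;2.6 -8 0 0 0 -21 0;3.4 -10.5 0 0 0 -27 0;4.2 -13 0 0 0 -33 0;4.9 -15 0 0 0 -38 0;5.2 -16.1 0 0 0 -43 0'
python3 -m handwheel '0 0 0 0 0 -3 0;0 0 0 0 0 -4.6 0;0 0 0 0 0 -4.6 0;0 0 0 0 0 -4.6 0'
python3 - <<'E'
from h import *
s=status.observe();print(np.degrees(np.arctan2(s["tool_rot"][1,1],s["tool_rot"][0,1])))
r=get_image("top");r2=get_image("scene");r3=get_image("wrist")
a=cv2.resize(r["color"][140:270,190:340],None,fx=2.6,fy=2.6,interpolation=0)
b=cv2.resize(r2["color"][120:250,170:320],None,fx=2.6,fy=2.6,interpolation=0)
w=cv2.resize(r3["color"][:,:],None,fx=.6,fy=.6);w=np.pad(w,((0,0),(0,a.shape[1]*2-w.shape[1]),(0,0)))
cv2.imwrite("pics/p3.png",np.vstack([np.hstack([a,b]),w])[:,:,::-1])
E
```

```text
time_s: 5.65
position: [0.5705, -0.0239, 0.1445]
tool_rot: [[0.127, 0.992, -0.001], [0.992, -0.127, -0.0], [-0.0, -0.001, -1.0]]
ft_force: [0.5, -0.5, -3.0]
grip_width: 0.0173
gripper_force: 68.6
time_s: 5.98
position: [0.5699, -0.0217, 0.1448]
tool_rot: [[0.2, 0.98, -0.001], [0.98, -0.2, 0.0], [0.0, -0.001, -1.0]]
ft_force: [0.2, 0.4, -3.2]
grip_width: 0.0176
gripper_force: 68.6
-11.525695931815363
```

View pics/p3.png

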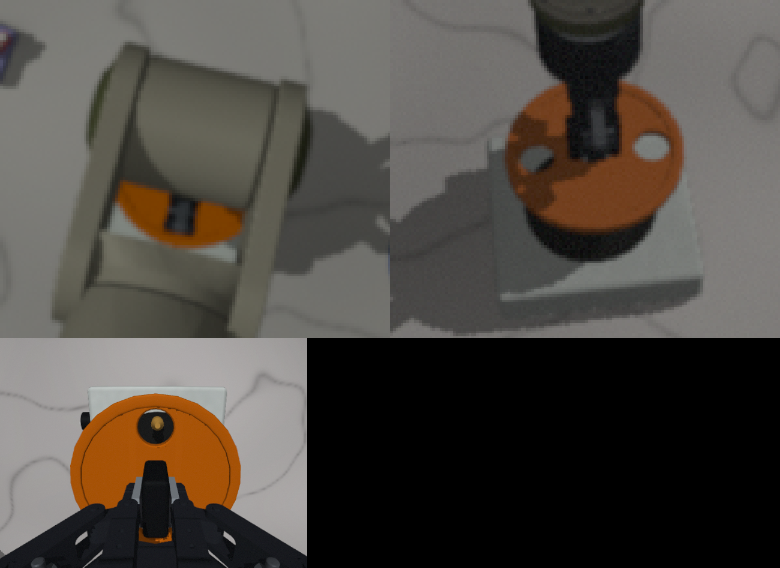

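The wrist inset shows the +y stud inside the near hole, at about (260,145) in full-size pixels. The scene view shows the plate level above the pad.

```bash
python3 - <<'E'
from h import *
s=status.observe();p=s["position"];zu=p[2]-.0156
r=get_image("wrist");c=r["color"]
x0,x1,y0,y1=225,295,110,180;g=c[y0:y1,x0:x1]
m=orange(g)&(cv2.cvtColor(g,cv2.COLOR_RGB2HSV)[...,2]>110)
hole=cv2.morphologyEx((~orange(g)).astype(np.uint8),cv2.MORPH_OPEN,np.ones((3,3)))
hv=cv2.cvtColor(g,cv2.COLOR_RGB2HSV)
print(hv[35,::5].tolist())
cs,_=cv2.findContours(hole,cv2.RETR_EXTERNAL,cv2.CHAIN_APPROX_NONE)
for k in cs:
    if cv2.contourArea(k)>300:
        e=cv2.fitEllipse(cv2.convexHull(k));print("hole",np.array(e[0])+[x0,y0],e,cast(r,[np.array(e[0])+[x0,y0]],zu+.008))
cv2.imwrite("pics/w4.png",cv2.resize(c[90:260,150:370,::-1],None,fx=3,fy=3,interpolation=0))
r2=get_image("scene");c2=r2["color"];m2=orange(c2).astype(np.uint8);m2[:,:200]=0;m2[:,300:]=0
cs,_=cv2.findContours(m2,cv2.RETR_EXTERNAL,cv2.CHAIN_APPROX_NONE);k=max(cs,key=cv2.contourArea)
e=cv2.fitEllipse(k);print("scene disc",e,cast(r2,[e[0]],zu+.01),p)
E
```

```text
[[14, 235, 169], [13, 87, 35], [105, 38, 27], [105, 19, 27], [90, 11, 24], [70, 28, 27], [19, 167, 104], [19, 166, 166], [19, 169, 164], [18, 164, 87], [83, 38, 27], [0, 0, 27], [45, 20, 26], [14, 240, 133]]
hole [258.83432007 146.75921249] ((33.834320068359375, 36.759212493896484), (58.166778564453125, 59.118011474609375), 84.2055435180664) [[0.57961543 0.02793144 0.13757156]]
scene disc ((248.1195526123047, 180.7895050048828), (54.46190643310547, 64.96246337890625), 87.85880279541016) [[ 0.57950027 -0.02415588  0.13957156]] [ 0.57013312 -0.02171185  0.14517156]
```

View pics/w4.png

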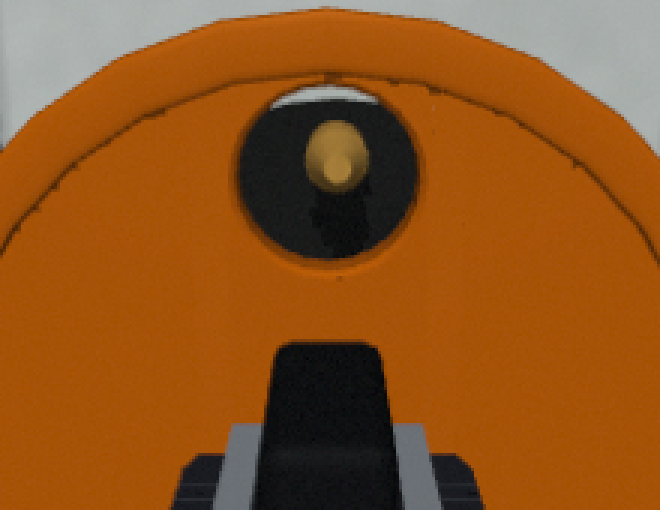

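The crop shows the stud tip at full-size pixel (262.3,146), just right of the hole centre at (258.8,146.8).

```bash
python3 - <<'E'
from h import *
r=get_image("wrist");s=status.observe();p=s["position"];z=p[2]-.0156
t=cast(r,[(262.3,146)],.09)[0];h=cast(r,[(258.8,146.8)],z+.008)[0];print(p,t,h,"move hole->stud",t-h)
u=np.array([.204,.979]);print("seat via stud",t[:2]-.048*u,"move for seat (.571,-.024) given plate centre",h[:2]-.048*u)
E
```

```text
[ 0.57025346 -0.02190017  0.14529911] [0.58043056 0.02058288 0.09      ] [0.57970491 0.02779083 0.13769911] move hole->stud [ 0.00072566 -0.00720795 -0.04769911]
seat via stud [ 0.57063856 -0.02640912] move for seat (.571,-.024) given plate centre [ 0.56991291 -0.01920117]
```

```bash
python3 -m handwheel '0.1 -0.4 0 0 0 0 0;0.1 -0.7 -0.5 0 0 0 0;0.1 -0.7 -1.2 0 0 0 0;0.1 -0.7 -2 0 0 0 0;0.1 -0.7 -2.6 0 0 0 0;0.1 -0.7 -2.9 0 0 0 0;0.1 -0.7 -2.9 0 0 0 0;0.1 -0.7 -2.9 0 0 0 0'
python3 - <<'E'
from h import *
r=get_image("wrist");c=r["color"]
r2=get_image("scene");b=r2["color"][130:240,180:310]
cv2.imwrite("pics/p5.png",np.hstack([cv2.resize(c[90:210,190:330],(467,400),interpolation=0),cv2.resize(b,(330,400),interpolation=0)])[:,:,::-1])
s=status.observe();p=s["position"];z=p[2]-.0156
x0,x1,y0,y1=225,295,100,180;g=c[y0:y1,x0:x1];hv=cv2.cvtColor(g,cv2.COLOR_RGB2HSV)
hole=(~orange(g)|((hv[...,0]>16))).astype(np.uint8)
cs,_=cv2.findContours(hole,cv2.RETR_EXTERNAL,cv2.CHAIN_APPROX_NONE)
for k in cs:
    if cv2.contourArea(k)>300:
        e=cv2.fitEllipse(cv2.convexHull(k));h=cast(r,[np.array(e[0])+[x0,y0]],z+.008)[0];print("hole",np.array(e[0])+[x0,y0],e[1],h)
print(p)
E
```

```text
time_s: 6.95
position: [0.5713, -0.029, 0.1162]
tool_rot: [[0.202, 0.979, -0.0], [0.979, -0.202, 0.0], [0.0, -0.0, -1.0]]
ft_force: [0.2, -0.5, -2.5]
grip_width: 0.0169
gripper_force: 68.6
hole [258.74590683 147.18169022] (57.15550231933594, 59.37812042236328) [0.58078282 0.02049441 0.10901981]
[ 0.57148464 -0.02906183  0.11661981]
```

View pics/p5.png

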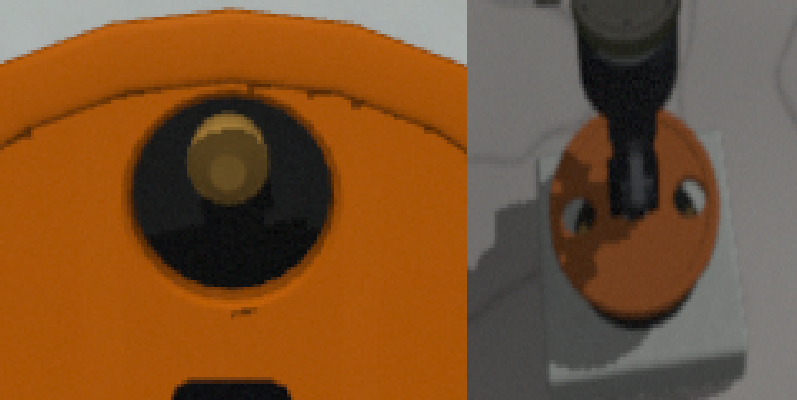

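The stud tip is at full-size pixel (258.4,141.9) and the hole centre at (258.7,147.2).

```bash
python3 - <<'E'
from h import *
r=get_image("wrist");p=status.observe()["position"]
t=cast(r,[(258.4,141.9)],.09)[0];h=cast(r,[(258.7,147.2)],p[2]-.0076)[0];print(p,t,(t-h)*1000)
E
```

```text
[ 0.57148188 -0.02909066  0.11667442] [0.58074495 0.02027666 0.09      ] [ -0.1932567   -0.09828639 -19.07441865]
```

```bash
python3 -m handwheel '0 0 -0.5 0 0 0 0;0 0 -1 0 0 0 0;0 0 -1.6 0 0 0 0;0 0 -2.2 0 0 0 0;0 0 -2.8 0 0 0 0;0 0 -3.3 0 0 0 0;0 0 -3.6 0 0 0 0;0 0 -3.6 0 0 0 0'
python3 -m handwheel '0 0 -0.1 0 0 0 0;0 0 -0.2 0 0 0 0;0 0 -0.3 0 0 0 0;0 0 -0.4 0 0 0 0;0 0 -0.4 0 0 0 0'
```

```text
time_s: 7.77
position: [0.571, -0.029, 0.0795]
tool_rot: [[0.202, 0.979, -0.001], [0.979, -0.202, 0.0], [0.0, -0.001, -1.0]]
ft_force: [-0.2, 0.2, -2.9]
grip_width: 0.0173
gripper_force: 68.6
time_s: 8.18
position: [0.5712, -0.0291, 0.0762]
tool_rot: [[0.202, 0.979, -0.0], [0.979, -0.202, 0.0], [0.0, -0.0, -1.0]]
ft_force: [0.5, -0.3, -3.1]
grip_width: 0.0173
gripper_force: 68.6
```

```bash
python3 -m handwheel '0 0 -0.03 0 0 0 0;0 0 -0.06 0 0 0 0;0 0 -0.08 0 0 0 0;0 0 -0.08 0 0 0 0'
```

```text
time_s: 8.52
position: [0.5713, -0.0291, 0.0756]
tool_rot: [[0.202, 0.979, 0.0], [0.979, -0.202, -0.0], [0.0, 0.0, -1.0]]
ft_force: [0.5, 0.7, -2.0]
grip_width: 0.0174
gripper_force: 68.9
```

```bash
python3 -m handwheel '0 0 -0.03 0 0 0 0;0 0 -0.06 0 0 0 0;0 0 -0.06 0 0 0 0;0 0 -0.06 0 0 0 0'
```

```text
time_s: 8.85
position: [0.5713, -0.0291, 0.0756]
tool_rot: [[0.202, 0.979, 0.001], [0.979, -0.202, -0.0], [-0.0, 0.001, -1.0]]
ft_force: [-2.5, 1.1, 5.8]
grip_width: 0.0174
gripper_force: 69.8
```

The plate has touched down: the vertical force went from -3 to +6 N at the expected height. Releasing.

```bash
python3 -m handwheel '0 0 0 0 0 0 0.3;0 0 0 0 0 0 0.5;0 0 0 0 0 0 0.7;0 0 0 0 0 0 0.8;0 0 0 0 0 0 0.8;0 0 0 0 0 0 0.8;0 0 0 0 0 0 0.8;0 0 0 0 0 0 0.8'
python3 -m handwheel '0 0 1 0 0 0 0.8;0 0 2.5 0 0 0 0.8;0 0 5 0 0 0 0.8;0 0 8 0 0 0 0.8;0 0 11 0 0 0 0.8;0 0 14 0 0 0 0.8;0 0 15 0 0 0 0.8;0 0 15 0 0 0 0.8'
python3 - <<'E'
from h import *
c=get_image("wrist")["color"];b=get_image("scene")["color"][130:240,180:310]
cv2.imwrite("pics/p6.png",np.hstack([cv2.resize(c,(467,350)),cv2.resize(b,(330,350),interpolation=0)])[:,:,::-1])
E
```

```text
time_s: 9.52
position: [0.5713, -0.0291, 0.0749]
tool_rot: [[0.202, 0.979, 0.0], [0.979, -0.202, -0.0], [-0.0, 0.0, -1.0]]
ft_force: [0.3, 1.4, -0.3]
grip_width: 0.0682
gripper_force: 0.0
time_s: 10.18
position: [0.5721, -0.0292, 0.2283]
tool_rot: [[0.202, 0.979, 0.006], [0.979, -0.202, -0.002], [-0.0, 0.006, -1.0]]
ft_force: [0.4, 0.0, 0.0]
grip_width: 0.0684
gripper_force: 0.0
```

View pics/p6.png

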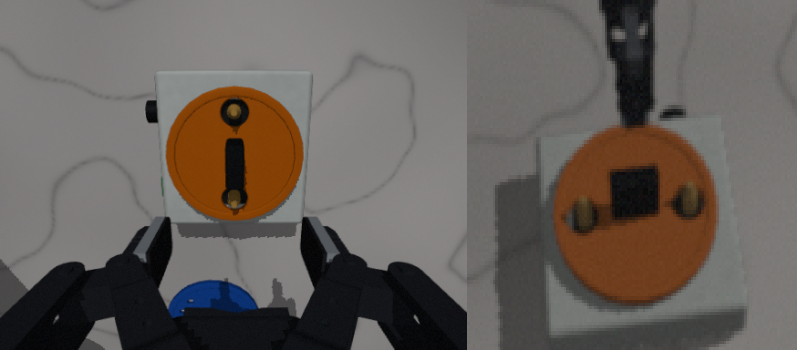

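Both studs stand up through the holes at (235,110) and (235,200). The plate lies flat on the pad and the gripper is clear.

```bash
python3 -c "
from rig import env
print(env.close_job())"
```

```text
the job is handed in; nothing more can be done
None
```

The orange plate is back on the plaster vibrator, flat on the pad with both studs through its holes and the gripper clear; I did not touch the blue plate or the cast, and I handed the job in at about 10 s on the robot's clock.

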